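# Unhook and take out the supply drawer

### The arm

A 6-joint arm with a two-finger parallel gripper is mounted at the origin on a cart in front of the work surface, level with it; the furniture and walls round the work are solid. World frame = base frame: x ahead of the robot, y to its left, z up, the work surface at z = 0. Lengths are in mm, angles in rad, forces in N, time in s.
With the tool pointing down it reaches from about 150 to 775 mm from the base axis. Payload 6.1 kg.
Tool frame: the origin (TCP) lies between the finger pads; the fingertips stand 17 mm ahead of it and the grasp point (between the pads) lies 2 mm behind it; z points along the fingers, y is the direction in which the jaws open and shut (so a half turn about z gives the same grasp; the last joint's range is limited). The gripper opens to 85 mm and grips with 20 to 120 N. Pads are 22 mm wide; open, the fingers measure 114 mm over their backs; the gripper's body (76 mm by 85 mm) begins 54 mm behind the grasp point. The pads swing forward as they close: fully open they stand 13 mm farther back than shut.
Start: joints at [1.215, 0.126, -0.04, 1.405, 0, 1.571], TCP at [182.871, 492.104, 248.295] pointing down, gripper open.
Joint ranges: [-2.72, 2.72], [-0.95, 1.95], [-1.27, 1.35], [-1.78, 2.02], [-1.46, 1.47], [-3.14, 3.14]. Speed limits (rad/s): [2.39, 2.39, 3.01, 3.14, 3.14, 3.14].

### API

Orientations are given as a unit quaternion [x, y, z, w].
In Python, from plant import sensors, snapshot, env gives the robot as it stands.
- The arm moves only by the tool servo_tool, never from a script. Its argument "plan" is a list of rows, each a list of 5 numbers: the gripper's target within -1 to 1 (shut at 1, half-way at 0, fully open at -1), then the shift along the tool's x, y, z as a fraction of full scale, then the turn about the tool's z as a fraction of full scale. A call has 1 to 10 rows; each row shifts and turns the commanded pose from where the row before left it, along the tool's axes as they then stand; what a row does not reach is not made up. Full scale, the value 1, is 3 cm for a shift and 2 pi rad for a turn. A row lasts 1/12 s, in which the tool goes at most 41.7 mm and 7.16 degrees, less where a joint would pass 70% of its speed; a pose out of reach is approached as far as the arm can. A call with a number of a shift or a turn outside -1 to 1 is refused whole. A call with a gripper value outside its range is refused whole. The fingers move at their own pace and stop on an object; "force" is the grip in N (left out, the last holds). Time passes only in rows, so rows that do not move let the fingers close. It gives the time, the measured TCP pose, the force and the opening at its end, in the units of the state.
- sensors.get_state(): the state, without advancing time (a new reading comes with each control period).
- snapshot(name): name is "side" or "top"; returns a dict with "img" (384x512x3 uint8, blue, green, red), "z_map" (384x512 float32, mm along the optical axis (not along the pixel's ray), 0 where there is no reading), "fx", "fy", "cx", "cy" (pixels), "extrinsics" (4x4, takes a point from world to camera coordinates). Camera axes: x right, y up, looking along -z (the intrinsics and any distortion apply to the point x, -y, -z); pixel columns grow to the right and rows downward; lengths in mm; the calibration is good to about 2 mm. A picture is of the moment at which its call begins.
- env.job_done(): hands the job in, once; it reports no verdict.
The state is a dict: "t": time; "joints": joint angles; "dq": joint speeds; "joint_efforts": joint torques, N m; "ee_pos": TCP position; "eef_rot": TCP orientation; "contact_force": force on the tool from outside, world axes, zero at the start; "ft_torque": the same for the moment, N m; "opening": finger opening in mm.
Only numpy, scipy, OpenCV 4.12 (cv2) and the standard library are available. Lean on these libraries where they do the work, as an engineer would, in place of code of your own. Each camera call takes 0.05 s, during which the arm holds its last target.

### The job

The top drawer of the little wooden desk unit is ajar and a catch inside keeps it from coming out. Draw it gently until you feel the catch, tip its front up so that its back end drops clear below the catch, ease it right out without forcing it, and set it down level on the desk, clear of the unit, with everything still in it. Leave the other things where they are.

Things in the scene. Friction and masses are not known exactly. Their poses are not given: they have to be found in the camera images.
- drawer_unit: fixed desk unit of light wood, two drawers, all sizes in mm: 180 wide (y) x 180 deep (x) x 152 high. Origin: centre of its underside on the desk; x points into the unit, front face at x = -90. Lower drawer stays shut. Upper bay: 162 wide, from the front rail (sill, 12 deep, top at z = 84) up to z = 140; behind the sill its floor is 24 lower (z = 60). More than 18 N between drawer and unit is forcing it
- sill (a point): middle of the rear top edge of the unit's front rail, 78 in front of the unit's origin, 84 up. The drawer slides over this edge and pivots on it when its front is tipped up. Tipped 0.24 rad (0.22 to 0.26) about it with the tail at the catch, the drawer is unhooked; keep that tilt, its underside along this edge, until the tail is over the sill, then draw it level
- bay_mouth (a point): middle of the top edge of the bay's mouth (90 in front of the unit's origin, 140 up). Hidden behind it hangs the catch, a wooden lip 100 wide, 5 thick, down to 46 above the sill, on a rubber buffer that gives 2 (3 N per mm), then is hard. It is set by screws in slots, so its place varies: the drawer meets it when the panel's inner face is 58 to 98 in front of the unit's front face
- bay_floor (a point): middle of the floor of the upper bay, 24 below the sill's top. At each side a hidden runner strip, level with the sill, carries the drawer's rear end. The runners are one frame with the catch and end 2 behind the tail of a drawer that touches the catch: there alone the tail can drop (6 are needed) when the front is tipped up; farther in, the runners keep it up
- drawer: upper drawer (sizes in mm), loose, 0.24 to 0.4 kg, ajar, drags with 2 to 4 N. Origin: centre of the box's underside; x into the unit. Box 160 long x 156 wide (3 play each side), sides 40 high, bottom 5 thick. Front panel 12 thick (x -92 to -80), 174 wide, 58 high; its upper edge can be pinched from above, one finger inside. A knob 15 wide, 16 out, sits 16 above the underside
- panel_top (a point): middle of the upper edge of the drawer's front panel (86 in front of the drawer's origin, 58 above its underside)
- tail (a point): middle of the rear lower edge of the drawer (80 behind its origin). The rear wall, 6 thick, is raised in its middle 120 to 52 above the underside; this tail hooks behind the catch by 6
- staple_box_1: beige carton 34 x 60 x 19 lying in the drawer; origin centre of its underside
- eraser: blue and white eraser 22 x 54 x 12 lying in the drawer; origin centre of its underside
- binder_clip_1: black binder clip 32 x 42 x 24 standing in the drawer; origin centre of its underside
- stapler: black stapler 38 x 144 x 46 on the desk to the right of the unit, a bystander; origin centre of its underside, long axis y
- tape_dispenser: black tape dispenser 52 x 149 x 77 on the desk to the left of the unit, a bystander; origin centre of its underside, long axis y
- sticky_pad_1: yellow pad of notes 76 x 76 x 12 on top of the unit, a bystander; origin centre of its underside
- glue_stick: glue stick 24 across, 88 high, standing on top of the unit, a bystander; origin centre of its underside
Mind the look-alikes: they are no part of the job. Of the things that look like the drawer, the larger one is meant.

How it is judged (in metres and radians):
At the end, for the whole second after the job is handed in: The drawer stands level on the desk (underside within 5 mm of it, tilt under 0.05 rad), at rest, released and not touching the unit; the carton, eraser and clip lie inside it; stapler, tape dispenser, sticky pad and glue stick are within 15 mm of where they were (height (world z) of drawer below 0.005 m and angle between drawer's own z axis and vertical below 0.05 rad and linear speed of drawer below 0.02 m/s and contact force between drawer and drawer_unit below 0.2 N and x of staple_box_1 in the frame of drawer between -0.08 and 0.077 m and y of staple_box_1 in the frame of drawer between -0.075 and 0.075 m and z of staple_box_1 in the frame of drawer between 0 and 0.04 m and x of eraser in the frame of drawer between -0.08 and 0.077 m and y of eraser in the frame of drawer between -0.075 and 0.075 m and z of eraser in the frame of drawer between 0 and 0.04 m and x of binder_clip_1 in the frame of drawer between -0.08 and 0.077 m and y of binder_clip_1 in the frame of drawer between -0.075 and 0.075 m and z of binder_clip_1 in the frame of drawer between 0 and 0.04 m and distance of each of stapler, tape_dispenser, sticky_pad_1, glue_stick from where it was at the start of the episode below 0.015 m).
It fails at once if the drawer is forced: it presses on the unit with more than 18 N (contact force between drawer and drawer_unit above 18 N).
It fails at once if the drawer is tipped by more than 0.45 rad (26 degrees), enough to spill it (angle between drawer's own z axis and vertical above 0.45 rad).
It fails at once if stapler, tape dispenser, sticky pad or glue stick is shifted by more than 15 mm (distance of any of stapler, tape_dispenser, sticky_pad_1, glue_stick from where it was at the start of the episode above 0.015 m).
It also fails if it takes over 54 s, if anything falls off the work surface, if the arm or the gripper's body presses on something with over 40 N, if the wrist force passes 120 N, or if a joint passes its speed limit or range.

## Working session

There is one attempt and no reset: what is moved stays moved. The work goes in short steps, Python scripts to look and compute and a tool call to move; the robot and the scene stay as the last step left them, time stands still between calls to the robot, and variables do not carry over. Pictures are saved under pics/ and viewed, and the job is handed in when it is done.

Besides the shell and the picture viewer there is one more tool, called after "Call:" by a JSON object that holds its "op" and its "data". servo_tool: Moves the arm, as the interface text tells. Shift numbers are shares of 3 cm and turn numbers shares of 2 pi rad, none past 1 either way. Its arguments: {"type":"object","properties":{"plan":{"type":"array","items":{"type":"array","items":{"type":"number","minimum":-1,"maximum":1}}},"force":{"type":"number"}},"required":["plan"]}

```bash
ls; mkdir -p pics; python3 - <<'E'
from plant import sensors, snapshot, env
import cv2,numpy as np
print(sensors.get_state())
for n in("side","top"):
    s=snapshot(n); cv2.imwrite(f"pics/{n}0.png",s["img"]); np.savez(f"{n}0.npz",**s)
    print(n,s["fx"],s["fy"],s["cx"],s["cy"],s["extrinsics"],[k for k in s])
E
```

```text
pics
{'t': 0.0, 'joints': array([ 1.21498580e+00,  1.26381253e-01, -4.06210060e-02,  1.40538473e+00,
        3.21137166e-06,  1.57078819e+00]), 'dq': array([ 0.00053399, -0.00043094,  0.00053991, -0.00038199,  0.00127366,
        0.00075889]), 'joint_efforts': array([-1.13165352e-03, -4.35914361e+01,  3.52923810e+01,  1.73941744e-02,
        8.84227211e-05,  4.16925843e-06]), 'ee_pos': array([182.75067927, 491.76048393, 247.52183253]), 'eef_rot': array([ 1.76964232e-01,  9.84216962e-01, -7.82495007e-04, -1.42332218e-04]), 'contact_force': array([ 0.63738914, -0.35156487, -0.55263881]), 'ft_torque': array([-0.01879943,  0.01617965,  0.05130087]), 'opening': 85.36384388809667}
side 490.2627792807888 490.2627792807888 252.90296348295078 191.69247492456697 [[ 9.41222672e-01 -3.37758081e-01  4.40010319e-03 -6.08704051e+02]
 [ 1.29458056e-01  3.72728201e-01  9.18865768e-01 -1.81644654e+02]
 [-3.11994381e-01 -8.64287664e-01  3.94545738e-01 -9.03943917e+02]
 [ 0.00000000e+00  0.00000000e+00  0.00000000e+00  1.00000000e+00]] ['img', 'z_map', 'fx', 'fy', 'cx', 'cy', 'extrinsics']
top 362.4121599473437 362.4121599473437 255.51655975759724 184.87088472150273 [[ 2.92484592e-02 -9.98804256e-01 -3.91737839e-02  2.14799403e+01]
 [ 9.91337060e-01  2.39649297e-02  1.29137582e-01 -6.67473043e+02]
 [-1.28044370e-01 -4.26114991e-02  9.90852612e-01 -8.63706802e+02]
 [ 0.00000000e+00  0.00000000e+00  0.00000000e+00  1.00000000e+00]] ['img', 'z_map', 'fx', 'fy', 'cx', 'cy', 'extrinsics']
```

View pics/side0.png

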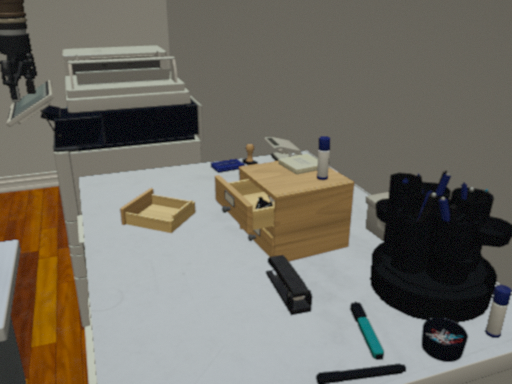

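View pics/top0.png

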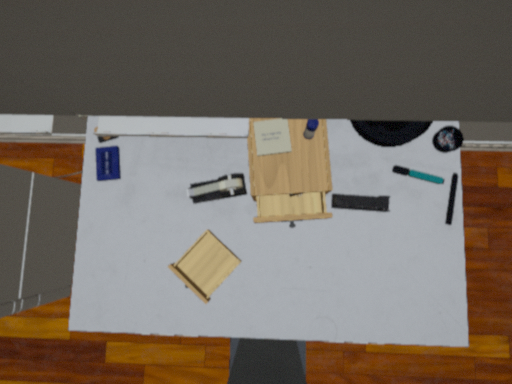

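The candidates for the drawer are the tray in the unit (side ≈(250,205), top ≈(291,207)) and the small loose tray (side ≈(158,212), top ≈(205,265)). By the description it is the larger one, in the unit. I'll check that with a close crop and measurements.

```bash
cat > h.py <<'E'
import numpy as np,cv2
def cloud(s):
    z=s["z_map"]; h,w=z.shape
    u,v=np.meshgrid(np.arange(w),np.arange(h))
    x=(u-s["cx"])/s["fx"]*z; y=-(v-s["cy"])/s["fy"]*z
    P=np.stack([x,y,-z],-1); E=np.array(s["extrinsics"])
    W=(P-E[:3,3])@E[:3,:3]
    W[z<=0]=np.nan
    return W
def proj(s,p):
    E=np.array(s["extrinsics"]);c=E[:3,:3]@np.array(p)+E[:3,3]
    return s["cx"]+s["fx"]*c[0]/-c[2], s["cy"]-s["fy"]*c[1]/-c[2]
def ray_z(s,u,v,z):
    E=np.array(s["extrinsics"]);R=E[:3,:3];o=-R.T@E[:3,3]
    d=R.T@np.array([(u-s["cx"])/s["fx"],-(v-s["cy"])/s["fy"],-1.])
    return o+d*(z-o[2])/d[2]
E
python3 - <<'E'
from h import *
t=dict(np.load("top0.npz"));s=dict(np.load("side0.npz"))
Wt=cloud(t);Ws=cloud(s)
def crop(im,y0,y1,x0,x1,k,n): cv2.imwrite(n,cv2.resize(im[y0:y1,x0:x1],None,fx=k,fy=k,interpolation=cv2.INTER_CUBIC))
crop(t["img"],110,240,220,400,4,"pics/topc.png");crop(s["img"],130,270,110,360,3,"pics/sidec.png")
for v in range(120,230,5): print(v,[tuple(np.round(Wt[v,u]).tolist()) for u in (255,275,292,310,327)])
E
```

```text
120 [(801.0, 40.0, 150.0), (798.0, -5.0, 162.0), (802.0, -43.0, 152.0), (774.0, -74.0, 241.0), (852.0, -145.0, -1.0)]
125 [(785.0, 39.0, 162.0), (786.0, -5.0, 163.0), (791.0, -43.0, 150.0), (764.0, -74.0, 239.0), (837.0, -144.0, 1.0)]
130 [(773.0, 39.0, 164.0), (775.0, -5.0, 162.0), (778.0, -43.0, 153.0), (760.0, -76.0, 219.0), (823.0, -144.0, 2.0)]
135 [(763.0, 39.0, 162.0), (763.0, -6.0, 165.0), (768.0, -44.0, 148.0), (759.0, -80.0, 183.0), (769.0, -121.0, 150.0)]
140 [(754.0, 39.0, 153.0), (752.0, -6.0, 163.0), (756.0, -44.0, 151.0), (756.0, -84.0, 153.0), (757.0, -121.0, 152.0)]
145 [(743.0, 38.0, 151.0), (740.0, -6.0, 166.0), (744.0, -44.0, 152.0), (745.0, -84.0, 152.0), (746.0, -121.0, 151.0)]
150 [(731.0, 38.0, 152.0), (729.0, -6.0, 164.0), (732.0, -44.0, 154.0), (733.0, -84.0, 156.0), (734.0, -121.0, 153.0)]
155 [(720.0, 38.0, 152.0), (720.0, -7.0, 154.0), (722.0, -44.0, 150.0), (722.0, -84.0, 151.0), (723.0, -121.0, 152.0)]
160 [(708.0, 37.0, 153.0), (709.0, -7.0, 152.0), (710.0, -45.0, 151.0), (711.0, -84.0, 154.0), (711.0, -121.0, 153.0)]
165 [(697.0, 37.0, 152.0), (698.0,
[... 787 characters left out ...]
]
200 [(630.0, 40.0, 23.0), (626.0, -10.0, 86.0), (627.0, -50.0, 90.0), (628.0, -92.0, 89.0), (637.0, -145.0, -0.0)]
205 [(620.0, 41.0, -3.0), (614.0, -10.0, 88.0), (615.0, -50.0, 89.0), (616.0, -92.0, 88.0), (624.0, -145.0, 0.0)]
210 [(606.0, 41.0, -1.0), (602.0, -10.0, 89.0), (604.0, -50.0, 88.0), (604.0, -92.0, 91.0), (611.0, -146.0, -2.0)]
215 [(593.0, 40.0, -2.0), (588.0, -10.0, 140.0), (589.0, -47.0, 139.0), (590.0, -87.0, 140.0), (591.0, -124.0, 141.0)]
220 [(576.0, 34.0, 143.0), (577.0, -10.0, 140.0), (578.0, -48.0, 134.0), (584.0, -102.0, -0.0), (586.0, -145.0, -0.0)]
225 [(568.0, 40.0, -3.0), (569.0, -12.0, -1.0), (568.0, -50.0, 107.0), (572.0, -102.0, -1.0), (573.0, -146.0, -1.0)]
```

View pics/topc.png

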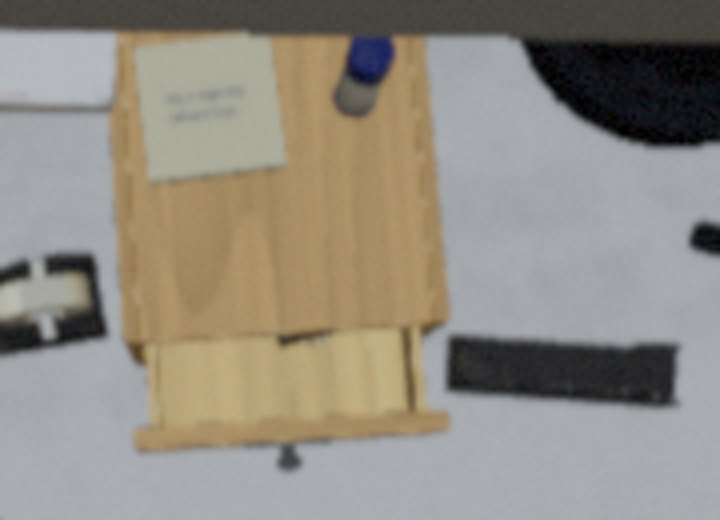

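View pics/sidec.png

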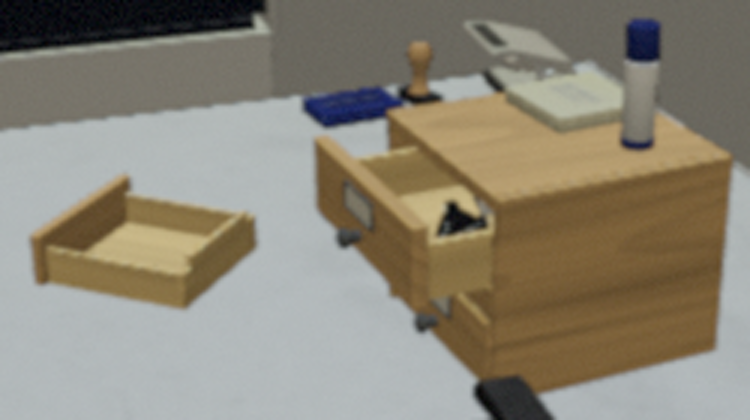

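The crops confirm it: the drawer in the unit is about 170 mm wide with a clip inside, and it is larger than the loose tray. Next I'll measure the yaw, panel, knob and front edge.

```bash
python3 - <<'E'
from h import *
t=dict(np.load("top0.npz"));s=dict(np.load("side0.npz"))
Wt=cloud(t);Ws=cloud(s)
def rect(W,m,name):
    p=W[m][:,:2].astype(np.float32); r=cv2.minAreaRect(p); print(name,len(p),r, np.nanmedian(W[m][:,2]))
    return r
z=Wt[...,2];x=Wt[...,0];y=Wt[...,1]
m=(z>132)&(z<147)&(x>560)&(x<605)&(y>-160)&(y<70)
rect(Wt,m,"panel top")
m=(z>147)&(z<158)&(x>600)&(x<700)&(y>-160)&(y<70)
rect(Wt,m,"unit top")
p=Wt[m];
# front edge fit: per column min x
def frontedge(m,fn):
    pts=[]
    ys=np.where(m.any(0))[0]
    for u in ys[2:-2]:
        v=np.where(m[:,u])[0]; w=Wt[fn(v),u]; pts.append(w[:2])
    pts=np.array(pts); k=np.polyfit(pts[:,1],pts[:,0],1); print("x=a*y+b",k,"yaw",np.arctan(-k[0]), "y range",pts[:,1].min(),pts[:,1].max()); return k
frontedge(m,np.max)
m2=(z>132)&(z<147)&(x>560)&(x<605)&(y>-160)&(y<70)
frontedge(m2,np.max);frontedge(m2,np.min)
# knob dark
g=t["img"].max(2)
mk=(g<110)&(np.indices(g.shape)[0]>218)&(np.indices(g.shape)[0]<232)&(abs(np.indices(g.shape)[1]-292)<12)
print("knob px",np.argwhere(mk).mean(0),mk.sum(),Wt[mk].mean(0),ray_z(t,*np.argwhere(mk).mean(0)[::-1],100))
print(np.round(Wt[mk],0).tolist())
# side cloud unit: right face & front
zs=Ws[...,2];xs=Ws[...,0];ys=Ws[...,1]
for nm,W in(("top",Wt),("side",Ws)):
    mm=(W[...,2]>98)&(W[...,2]<112)&(W[...,0]>540)&(W[...,0]<640)&(W[...,1]>-90)&(W[...,1]<0)
    print(nm,mm.sum())
gs=s["img"].max(2);uu=np.indices(gs.shape)
mk=(gs<100)&(uu[0]>200)&(uu[0]<215)&(uu[1]>215)&(uu[1]<238)
print("side knob",np.argwhere(mk).mean(0),Ws[mk].mean(0))
E
```

```text
panel top 448 ((584.9237060546875, -47.97710418701172), (13.589218139648438, 173.80364990234375), 5.281561374664307) 141.02979031388682
unit top 2296 ((672.5548095703125, -40.83021545410156), (69.8712387084961, 180.21066284179688), 5.111674785614014) 151.42330894095306
x=a*y+b [-9.39394914e-02  6.34773467e+02] yaw 0.09366461832469966 y range -128.07874602070925 44.0160035358315
x=a*y+b [-9.17581092e-02  5.75966038e+02] yaw 0.0915018816251475 y range -131.4220975273824 33.888423839321554
x=a*y+b [-9.21262228e-02  5.86173417e+02] yaw 0.09186690956310548 y range -130.05734320265253 34.041311730551634
knob px [223.70833333 291.70833333] 24 [571.02296046 -48.95473501 104.82557621] [571.13528721 -49.24287651 100.        ]
[[577.0, -45.0, 102.0], [577.0, -47.0, 104.0], [577.0, -50.0, 104.0], [575.0, -45.0, 103.0], [575.0, -47.0, 104.0], [575.0, -50.0, 105.0], [575.0, -52.0, 104.0], [573.0, -47.0, 105.0], [573.0, -50.0, 105.0], [573.0, -52.0, 103.0], [570.0, -45.0, 102.0], [570.0, -47.0, 105.0], [570.0, -50.0, 105.0], [570.0, -52.0, 107.0], [570.0, -54.0, 105.0], [568.0, -45.0, 104.0], [568.0, -47.0, 106.0], [568.0, -50.0, 107.0], [568.0, -52.0, 108.0], [568.0, -54.0, 103.0], [566.0, -45.0, 102.0], [566.0, -47.0, 108.0], [566.0, -49.0, 108.0], [566.0, -52.0, 106.0]]
top 36
side 155
side knob [206.62337662 228.66233766] [573.18762208 -58.45393943 107.80914593]
```

Call:
{"op": "servo_tool", "data": {"plan": [[-1, 0, 0, 0, -0.0178], [-1, 0, 0, 0, -0.0178], [-1, 0, 0, 0, -0.0178], [-1, 0, 0, 0, -0.0178], [-1, -0.3, -0.9, 0, 0], [-1, -0.5, -0.95, 0, 0], [-1, -0.5, -0.95, 0, 0], [-1, -0.5, -0.95, 0, 0], [-1, -0.5, -0.95, 0, 0], [-1, -0.5, -0.95, 0, 0]], "force": 20}}

```text
t: 0.93
ee_pos: [282.3, 329.5, 248.0]
eef_rot: [-0.046, 0.999, -0.0, -0.0]
contact_force: [0.7, 0.7, 0.6]
opening: 85.3
```

Call:
{"op": "servo_tool", "data": {"plan": [[-1, -0.5, -0.95, 0, 0], [-1, -0.5, -0.95, 0, 0], [-1, -0.5, -0.95, 0, 0], [-1, -0.5, -0.95, 0, 0], [-1, -0.5, -0.95, 0, 0], [-1, -0.5, -0.95, 0, 0], [-1, -0.5, -0.95, 0, 0], [-1, -0.5, -0.95, 0, 0], [-1, -0.5, -0.95, 0, 0], [-1, -0.5, -0.95, 0, 0]]}}

```text
t: 1.77
ee_pos: [457.8, 59.3, 248.1]
eef_rot: [-0.046, 0.999, 0.0, -0.0]
contact_force: [0.6, 0.4, -0.8]
opening: 85.6
```

```bash
cat >> h.py <<'E'
YAW=0.0915
u_=np.array([np.cos(YAW),np.sin(YAW)]);v_=np.array([-np.sin(YAW),np.cos(YAW)])
def st():
    from plant import sensors
    q=sensors.get_state();p=q["ee_pos"];f=q["contact_force"]
    R=__import__("scipy.spatial.transform",fromlist=["R"]).Rotation.from_quat(q["eef_rot"]).as_matrix()
    print("t %.2f s %.1f d %.1f z %.1f | F s %.1f d %.1f z %.1f | open %.1f jawyaw-err %.3f tilt %.3f"%(q["t"],p[:2]@u_,p[:2]@v_,p[2],f[:2]@u_,f[:2]@v_,f[2],q["opening"],np.arctan2(R[1,1],R[0,1])-np.pi/2-YAW,np.arccos(-R[2,2])), "M",np.round(q["ft_torque"],2))
E
python3 -c "
from h import *
st()"
```

```text
t 1.77 s 461.3 d 17.2 z 248.1 | F s 0.6 d 0.3 z -0.8 | open 85.6 jawyaw-err -0.000 tilt 0.000 M [ 0.02 -0.05 -0.02]
```

Call:
{"op": "servo_tool", "data": {"plan": [[-1, -0.59, -0.79, 0, 0], [-1, -0.59, -0.79, 0, 0], [-1, -0.59, -0.79, 0, 0], [-1, -0.59, -0.79, 0, 0], [-1, -0.59, -0.79, 0, 0], [-0.3, 0, 0, 0.9, 0], [-0.3, 0, 0, 0.9, 0], [-0.3, 0, 0, 0.7, 0], [-0.3, 0, 0, 0.4, 0], [-0.3, 0, 0, 0, 0]]}}

```text
t: 2.6
ee_pos: [554.4, -49.0, 157.5]
eef_rot: [-0.046, 0.999, 0.0, -0.003]
contact_force: [-0.4, 0.2, -0.4]
opening: 55.8
```

```bash
python3 -c "
from h import *
st()
from plant import snapshot
s=snapshot('side');cv2.imwrite('pics/s1.png',cv2.resize(s['img'][100:290,140:380],None,fx=3,fy=3,interpolation=cv2.INTER_CUBIC))
s=snapshot('top');cv2.imwrite('pics/t1.png',cv2.resize(s['img'][110:270,190:390],None,fx=3.5,fy=3.5,interpolation=cv2.INTER_CUBIC))"
```

```text
t 2.60 s 547.6 d -99.4 z 157.5 | F s -0.4 d 0.2 z -0.4 | open 55.8 jawyaw-err -0.000 tilt 0.006 M [-0.   -0.    0.01]
```

View pics/s1.png

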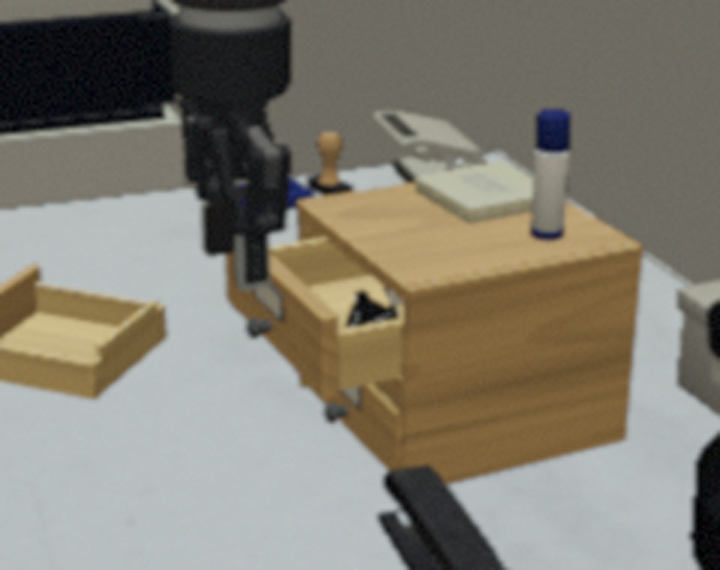

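View pics/t1.png

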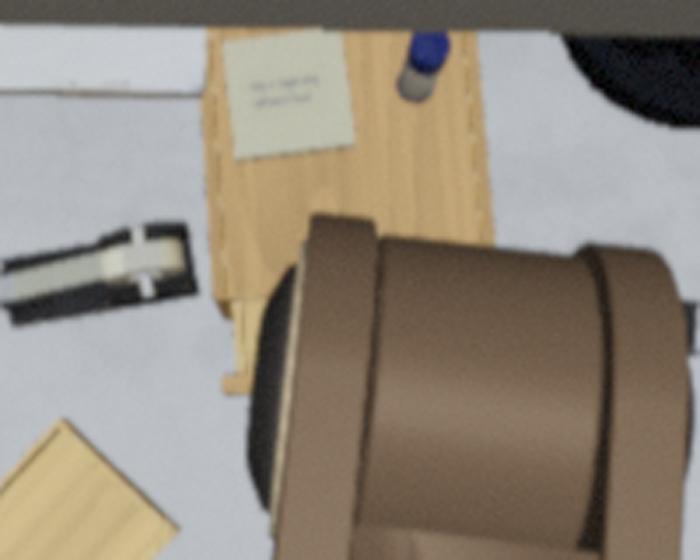

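Call:
{"op": "servo_tool", "data": {"plan": [[-0.3, 0, 0, 0.5, 0], [-0.3, 0, 0, 0.5, 0], [-0.3, 0, 0, 0.5, 0], [-0.3, 0, 0, 0.3, 0], [-0.3, 0, 0, 0, 0], [-0.3, 0, 0, 0, 0]]}}

```text
t: 3.2
ee_pos: [556.6, -48.9, 108.0]
eef_rot: [-0.046, 0.999, -0.0, 0.0]
contact_force: [0.5, 0.5, 0.9]
opening: 55.3
```

```bash
python3 -c "
from h import *
st()"
```

```text
t 3.20 s 549.8 d -99.6 z 108.0 | F s 0.5 d 0.4 z 0.9 | open 55.3 jawyaw-err 0.000 tilt 0.000 M [-0.04  0.05  0.02]
```

Call:
{"op": "servo_tool", "data": {"plan": [[-0.3, -0.14, -0.06, 0.07, 0], [-0.3, -0.13, 0, 0, 0], [0, 0, 0, 0, 0], [0.4, 0, 0, 0, 0], [1, 0, 0, 0, 0], [1, 0, 0, 0, 0], [1, 0, 0, 0, 0], [1, 0, 0, 0, 0]], "force": 30}}

```text
t: 3.87
ee_pos: [564.8, -50.1, 105.5]
eef_rot: [-0.046, 0.999, -0.0, 0.0]
contact_force: [-0.2, 0.2, 0.9]
opening: 12.1
```

```bash
python3 -c "
from h import *
st()
from plant import snapshot
s=snapshot('side');cv2.imwrite('pics/s2.png',cv2.resize(s['img'][130:260,180:330],None,fx=4,fy=4,interpolation=cv2.INTER_CUBIC))"
```

```text
t 3.87 s 557.9 d -101.5 z 105.5 | F s -0.1 d 0.2 z 0.9 | open 12.1 jawyaw-err 0.000 tilt 0.001 M [ 0.11 -0.12  0.01]
```

View pics/s2.png

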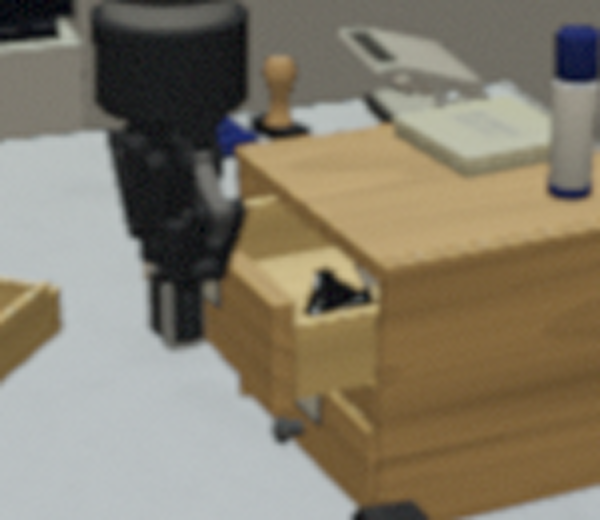

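Call:
{"op": "servo_tool", "data": {"plan": [[1, 0, 0, 0, 0], [1, 0, 0, 0, 0]]}}

```text
t: 4.08
ee_pos: [564.8, -50.0, 105.4]
eef_rot: [-0.046, 0.999, 0.0, 0.0]
contact_force: [1.0, 0.5, 1.6]
opening: 12.2
```

```bash
python3 -c "
from h import *
st()"
```

```text
t 4.08 s 557.9 d -101.4 z 105.4 | F s 1.1 d 0.4 z 1.6 | open 12.2 jawyaw-err 0.000 tilt 0.001 M [ 0.09 -0.18 -0.02]
```

Call:
{"op": "servo_tool", "data": {"plan": [[1, 0.02, 0, 0, 0], [1, 0.04, 0, 0, 0], [1, 0.05, 0, 0, 0], [1, 0.05, 0, 0, 0], [1, 0.05, 0, 0, 0], [1, 0.05, 0, 0, 0], [1, 0.04, 0, 0, 0]], "force": 20}}

```text
t: 4.67
ee_pos: [555.4, -50.9, 105.2]
eef_rot: [-0.046, 0.999, 0.0, -0.0]
contact_force: [1.6, 0.7, 0.9]
opening: 12.1
```

```bash
python3 -c "
from h import *
st()"
```

```text
t 4.67 s 548.4 d -101.5 z 105.2 | F s 1.6 d 0.5 z 0.9 | open 12.1 jawyaw-err -0.000 tilt 0.000 M [ 0.02 -0.58  0.01]
```

Call:
{"op": "servo_tool", "data": {"plan": [[1, 0.04, 0, 0, 0], [1, 0.04, 0, 0, 0], [1, 0.04, 0, 0, 0]]}}

```text
t: 4.92
ee_pos: [551.9, -51.2, 105.2]
eef_rot: [-0.046, 0.999, 0.0, -0.0]
contact_force: [2.6, -0.5, 0.2]
opening: 12.4
```

Call:
{"op": "servo_tool", "data": {"plan": [[1, 0.04, 0, 0, 0], [1, 0.04, 0, 0, 0], [1, 0.04, 0, 0, 0]]}}

```text
t: 5.17
ee_pos: [548.3, -51.5, 105.2]
eef_rot: [-0.046, 0.999, 0.0, -0.0]
contact_force: [2.8, -0.8, -0.5]
opening: 12.2
```

```bash
python3 -c "
from h import *
st()"
```

```text
t 5.17 s 541.3 d -101.4 z 105.2 | F s 2.7 d -1.0 z -0.5 | open 12.2 jawyaw-err 0.000 tilt 0.000 M [ 0.11 -0.45 -0.01]
```

Call:
{"op": "servo_tool", "data": {"plan": [[1, 0.04, 0, 0, 0], [1, 0.04, 0, 0, 0], [1, 0.04, 0, 0, 0]]}}

```text
t: 5.42
ee_pos: [544.8, -51.9, 105.2]
eef_rot: [-0.046, 0.999, -0.0, -0.0]
contact_force: [2.8, 0.6, -0.3]
opening: 12.2
```

```bash
python3 -c "
from h import *
st()"
```

```text
t 5.42 s 537.7 d -101.4 z 105.2 | F s 2.8 d 0.3 z -0.3 | open 12.2 jawyaw-err 0.000 tilt 0.000 M [ 0.07 -0.45  0.01]
```

Call:
{"op": "servo_tool", "data": {"plan": [[1, 0.04, 0, 0, 0], [1, 0.04, 0, 0, 0], [1, 0.02, 0, 0, 0]]}}

```text
t: 5.67
ee_pos: [541.7, -52.2, 105.2]
eef_rot: [-0.046, 0.999, 0.0, -0.0]
contact_force: [2.6, 0.5, -0.7]
opening: 12.4
```

```bash
python3 -c "
from h import *
st()"
```

```text
t 5.67 s 534.7 d -101.4 z 105.2 | F s 2.6 d 0.3 z -0.7 | open 12.4 jawyaw-err 0.000 tilt 0.000 M [ 0.04 -0.47 -0.01]
```

Call:
{"op": "servo_tool", "data": {"plan": [[1, 0.04, 0, 0, 0], [1, 0.04, 0, 0, 0], [1, 0.02, 0, 0, 0]]}}

```text
t: 5.92
ee_pos: [538.7, -52.4, 105.2]
eef_rot: [-0.046, 0.999, 0.0, -0.0]
contact_force: [2.2, -0.2, -0.6]
opening: 12.3
```

```bash
python3 -c "
from h import *
st()"
```

```text
t 5.92 s 531.7 d -101.4 z 105.2 | F s 2.1 d -0.4 z -0.6 | open 12.3 jawyaw-err 0.000 tilt 0.000 M [ 0.04 -0.39  0.02]
```

Call:
{"op": "servo_tool", "data": {"plan": [[1, 0.04, 0, 0, 0], [1, 0.04, 0, 0, 0], [1, 0.02, 0, 0, 0]]}}

```text
t: 6.17
ee_pos: [535.7, -52.7, 105.2]
eef_rot: [-0.046, 0.999, 0.0, -0.0]
contact_force: [2.5, 0.3, -0.5]
opening: 11.8
```

```bash
python3 -c "
from h import *
st()"
```

```text
t 6.17 s 528.7 d -101.4 z 105.2 | F s 2.5 d 0.1 z -0.5 | open 11.8 jawyaw-err 0.000 tilt 0.000 M [ 0.02 -0.39  0.05]
```

Call:
{"op": "servo_tool", "data": {"plan": [[1, 0.04, 0, 0, 0], [1, 0.04, 0, 0, 0], [1, 0.02, 0, 0, 0]]}}

```text
t: 6.42
ee_pos: [532.8, -53.0, 105.2]
eef_rot: [-0.046, 0.999, -0.0, -0.0]
contact_force: [2.2, 0.6, 0.1]
opening: 12.5
```

```bash
python3 -c "
from h import *
st()"
```

```text
t 6.42 s 525.7 d -101.4 z 105.2 | F s 2.2 d 0.4 z 0.1 | open 12.5 jawyaw-err 0.000 tilt 0.000 M [ 0.   -0.41  0.01]
```

Call:
{"op": "servo_tool", "data": {"plan": [[1, 0.04, 0, 0, 0], [1, 0.04, 0, 0, 0], [1, 0.02, 0, 0, 0]]}}

```text
t: 6.67
ee_pos: [529.8, -53.3, 105.2]
eef_rot: [-0.046, 0.999, -0.0, -0.0]
contact_force: [1.8, -0.2, -0.5]
opening: 12.1
```

```bash
python3 -c "
from h import *
st()
from plant import snapshot
s=snapshot('top');cv2.imwrite('pics/t3.png',cv2.resize(s['img'][110:270,190:390],None,fx=3.5,fy=3.5,interpolation=cv2.INTER_CUBIC))"
```

```text
t 6.67 s 522.7 d -101.4 z 105.2 | F s 1.8 d -0.3 z -0.5 | open 12.1 jawyaw-err 0.000 tilt 0.000 M [ 0.03 -0.43  0.01]
```

View pics/t3.png

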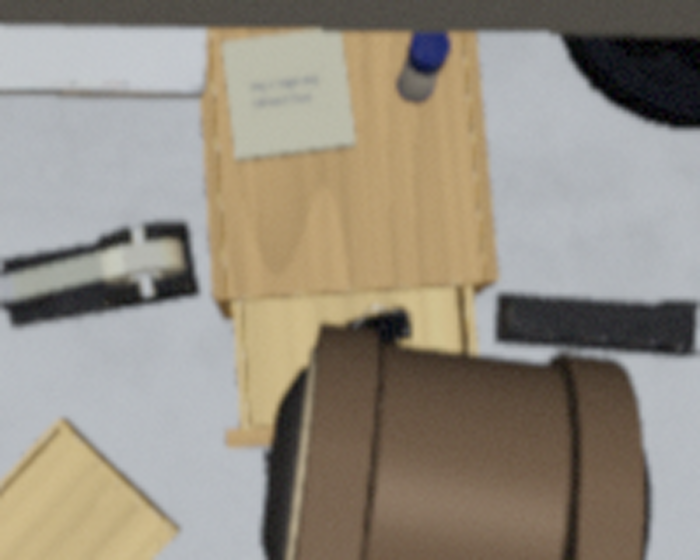

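The top view shows the drawer moving with the gripper: the panel's left end is at crop (248,437) and the clip is visible at (390,325). I'll keep drawing.

Call:
{"op": "servo_tool", "data": {"plan": [[1, 0.04, 0, 0, 0], [1, 0.04, 0, 0, 0], [1, 0.02, 0, 0, 0]]}}

```text
t: 6.97
ee_pos: [526.8, -53.5, 105.2]
eef_rot: [-0.046, 0.999, 0.0, -0.0]
contact_force: [2.4, -0.9, 0.2]
opening: 12.2
```

```bash
python3 -c "
from h import *
st()"
```

```text
t 6.97 s 519.7 d -101.4 z 105.2 | F s 2.3 d -1.1 z 0.2 | open 12.2 jawyaw-err 0.000 tilt 0.000 M [ 0.01 -0.35  0.02]
```

Call:
{"op": "servo_tool", "data": {"plan": [[1, 0.04, 0, 0, 0], [1, 0.04, 0, 0, 0], [1, 0.02, 0, 0, 0]]}}

```text
t: 7.22
ee_pos: [523.8, -53.8, 105.1]
eef_rot: [-0.046, 0.999, 0.0, -0.0]
contact_force: [1.8, -0.1, -0.7]
opening: 12.4
```

```bash
python3 -c "
from h import *
st()"
```

```text
t 7.22 s 516.7 d -101.4 z 105.1 | F s 1.8 d -0.3 z -0.7 | open 12.4 jawyaw-err 0.000 tilt 0.000 M [ 0.04 -0.33 -0.01]
```

Call:
{"op": "servo_tool", "data": {"plan": [[1, 0.04, 0, 0, 0], [1, 0.03, 0, 0, 0], [1, 0.02, 0, 0, 0]]}}

```text
t: 7.47
ee_pos: [521.6, -53.9, 105.4]
eef_rot: [-0.046, 0.999, 0.0, 0.0]
contact_force: [4.3, 1.1, 0.1]
opening: 12.2
```

```bash
python3 -c "
from h import *
st()"
```

```text
t 7.47 s 514.5 d -101.4 z 105.4 | F s 4.3 d 0.7 z 0.1 | open 12.2 jawyaw-err 0.000 tilt 0.001 M [ 0.18 -0.75  0.01]
```

Call:
{"op": "servo_tool", "data": {"plan": [[1, 0.01, 0, 0, 0], [1, 0, 0, 0, 0], [1, 0, 0, 0, 0]]}}

```text
t: 7.72
ee_pos: [521.4, -54.0, 105.4]
eef_rot: [-0.046, 0.999, 0.0, 0.0]
contact_force: [5.0, 1.1, 0.3]
opening: 12.3
```

```bash
python3 -c "
from h import *
st()
from plant import snapshot
s=snapshot('side');cv2.imwrite('pics/s4.png',cv2.resize(s['img'][130:260,180:330],None,fx=4,fy=4,interpolation=cv2.INTER_CUBIC))"
```

```text
t 7.72 s 514.3 d -101.4 z 105.4 | F s 5.1 d 0.6 z 0.3 | open 12.3 jawyaw-err 0.000 tilt 0.001 M [ 0.27 -0.85  0.07]
```

View pics/s4.png

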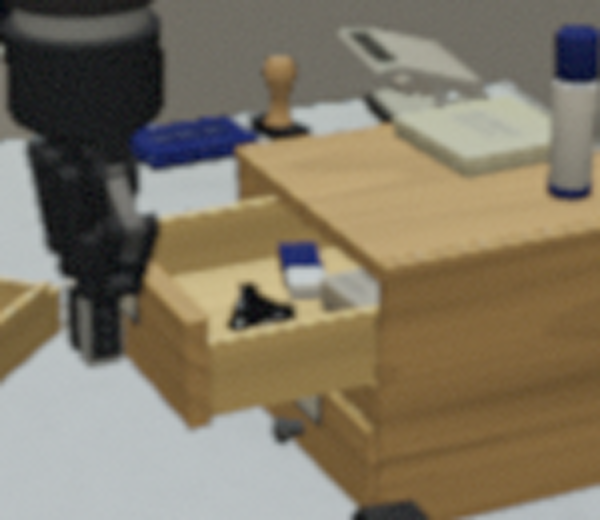

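The catch is felt with the panel's inner face about 91 mm out: the force rises from about 2 to 5 N, inside the given range. The clip, eraser and carton are in view. Now I'll tip the drawer about the sill, with the knob pivoting in the light grip.

Call:
{"op": "servo_tool", "data": {"plan": [[1, -0.017, 0, -0.123, 0], [1, -0.023, 0, -0.127, 0], [1, -0.025, 0, -0.123, 0], [1, 0, 0, 0, 0]]}}

```text
t: 8.1
ee_pos: [522.5, -54.0, 117.0]
eef_rot: [-0.046, 0.999, -0.0, -0.0]
contact_force: [0.9, -0.1, -0.6]
opening: 12.3
```

```bash
python3 -c "
from h import *
st()
from plant import snapshot
s=snapshot('side');cv2.imwrite('pics/s5.png',cv2.resize(s['img'][130:260,180:330],None,fx=4,fy=4,interpolation=cv2.INTER_CUBIC))"
```

```text
t 8.10 s 515.4 d -101.5 z 117.0 | F s 0.8 d -0.2 z -0.6 | open 12.3 jawyaw-err -0.000 tilt 0.001 M [-0.    0.06  0.02]
```

View pics/s5.png

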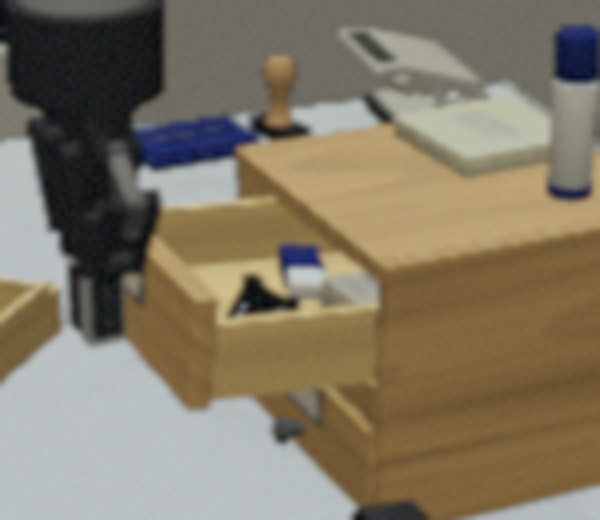

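Its front is rising (about 0.09 rad) with hardly any force. I'll continue to 0.24.

Call:
{"op": "servo_tool", "data": {"plan": [[1, -0.028, 0, -0.12, 0], [1, -0.033, 0, -0.123, 0], [1, -0.037, 0, -0.12, 0], [1, -0.04, 0, -0.12, 0], [1, -0.043, 0, -0.117, 0], [1, 0, 0, 0, 0]]}}

```text
t: 8.65
ee_pos: [529.0, -53.4, 135.3]
eef_rot: [-0.046, 0.999, -0.0, 0.001]
contact_force: [-0.9, -0.1, -0.8]
opening: 12.1
```

```bash
python3 -c "
from h import *
st()
from plant import snapshot
s=snapshot('side');np.savez('s6.npz',**s);cv2.imwrite('pics/s6.png',cv2.resize(s['img'][130:260,180:330],None,fx=4,fy=4,interpolation=cv2.INTER_CUBIC))
W=cloud(s)
# right side wall top edge / panel end: points on drawer right side (d ~ -180)
S=W[...,:2]@u_;D=W[...,:2]@v_
m=(D<-170)&(D>-192)&(S>500)&(S<628)&(W[...,2]>75)&(W[...,2]<200)
print(m.sum())
for a in range(525,630,8):
    k=m&(S>=a)&(S<a+8)
    if k.any(): print(a,round(W[k][:,2].min(),1),round(W[k][:,2].max(),1))
"
```

```text
t 8.65 s 521.9 d -101.5 z 135.3 | F s -0.9 d -0.0 z -0.8 | open 12.1 jawyaw-err 0.000 tilt 0.001 M [-0.02  0.23 -0.04]
1051
525 112.8 120.9
533 108.6 153.5
541 109.0 169.4
549 106.6 167.7
557 104.5 146.8
565 101.0 144.6
573 100.9 142.7
581 98.0 139.9
589 96.0 138.5
597 94.9 136.1
605 92.6 134.6
613 91.6 132.1
621 75.5 152.2
```

View pics/s6.png

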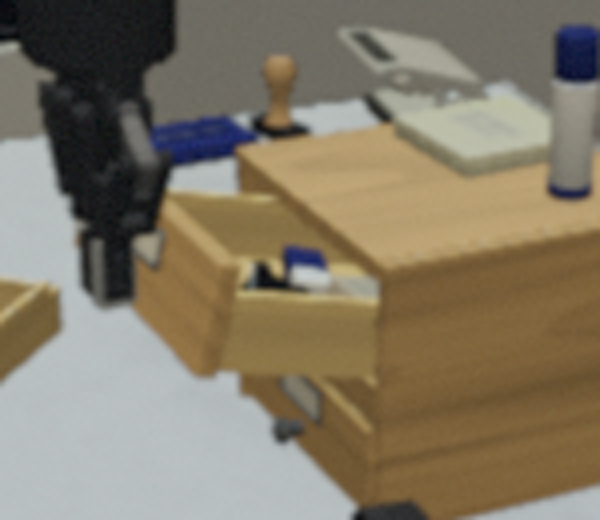

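The side-wall edge slopes (0.22 to 0.26) bracket 0.24 rad, and the underside line meets the sill at z≈85. Next I'll draw along the underside at this tilt.

Call:
{"op": "servo_tool", "data": {"plan": [[1, 0.05, 0, -0.0122, 0], [1, 0.08, 0, -0.0196, 0], [1, 0.08, 0, -0.0196, 0], [1, 0.06, 0, -0.0147, 0], [1, 0, 0, 0, 0]]}}

```text
t: 9.12
ee_pos: [519.8, -54.2, 136.4]
eef_rot: [-0.046, 0.999, 0.0, -0.0]
contact_force: [0.2, -0.2, -0.5]
opening: 12.5
```

```bash
cat >> h.py <<'E'
def tilt(s):
    W=cloud(s);S=W[...,:2]@u_;D=W[...,:2]@v_
    m=(D<-172)&(D>-190)&(S>440)&(S<627)&(W[...,2]>60)&(W[...,2]<220)
    lo=[];hi=[]
    for a in range(440,627,3):
        k=m&(S>=a)&(S<a+3)
        if k.sum()>3: z=W[k][:,2];lo.append((a+1.5,z.min()));hi.append((a+1.5,z.max()))
    for n,p in(("lo",lo),("hi",hi)):
        p=np.array(p)
        print(n,p[0],p[-1]);
        p0=p[0,0]+30; q=p[p[:,0]>p0]; q=q[q[:,0]<624]
        k=np.polyfit(q[:,0],q[:,1],1); r=q[:,1]-np.polyval(k,q[:,0]); q=q[abs(r)<2]; k=np.polyfit(q[:,0],q[:,1],1)
        print(n,"tilt",np.arctan(-k[0]),"z at sill",np.polyval(k,643.7))
E
python3 -c "
from h import *
st()
from plant import snapshot
tilt(dict(np.load('s6.npz')))
s=snapshot('side');tilt(s)
"
```

```text
t 9.12 s 512.7 d -101.4 z 136.4 | F s 0.2 d -0.2 z -0.5 | open 12.5 jawyaw-err -0.000 tilt 0.000 M [-0.03  0.09  0.01]
lo [531.5        112.76028395] [627.5        61.2994232]
lo tilt 0.22091000315825815 z at sill 85.92257626995723
hi [531.5        120.87159274] [627.5        128.05280688]
hi tilt 0.2546015014261731 z at sill 124.38404887097286
lo [522.5        113.66092441] [627.5         92.16103036]
lo tilt 0.20994279063333451 z at sill 86.07079730692871
hi [522.5        121.84879075] [627.5        127.97521787]
hi tilt 0.2319951928606473 z at sill 125.13908913891723
```

Call:
{"op": "servo_tool", "data": {"plan": [[1, 0.06, 0, -0.02, 0], [1, 0.08, 0, -0.025, 0], [1, 0.1, 0, -0.028, 0], [1, 0.1, 0, -0.025, 0], [1, 0.1, 0, -0.025, 0], [1, 0.08, 0, -0.0196, 0], [1, 0, 0, 0, 0], [1, 0, 0, 0, 0]]}}

```text
t: 9.83
ee_pos: [504.1, -55.6, 140.7]
eef_rot: [-0.046, 0.999, -0.0, -0.0]
contact_force: [-1.8, -0.8, -1.3]
opening: 12.4
```

```bash
python3 -c "
from h import *
st()
from plant import snapshot
s=snapshot('side');tilt(s)
cv2.imwrite('pics/s7.png',cv2.resize(s['img'][130:260,180:330],None,fx=4,fy=4,interpolation=cv2.INTER_CUBIC))
"
```

```text
t 9.83 s 496.9 d -101.4 z 140.7 | F s -1.9 d -0.6 z -1.3 | open 12.4 jawyaw-err -0.000 tilt 0.001 M [-0.03  0.27 -0.03]
lo [507.5        116.84448943] [627.5         90.05191862]
lo tilt 0.23467013450152074 z at sill 84.92309913628847
hi [507.5        130.98617457] [627.5        123.81520327]
hi tilt 0.23715396135679206 z at sill 124.96925652567938
```

View pics/s7.png

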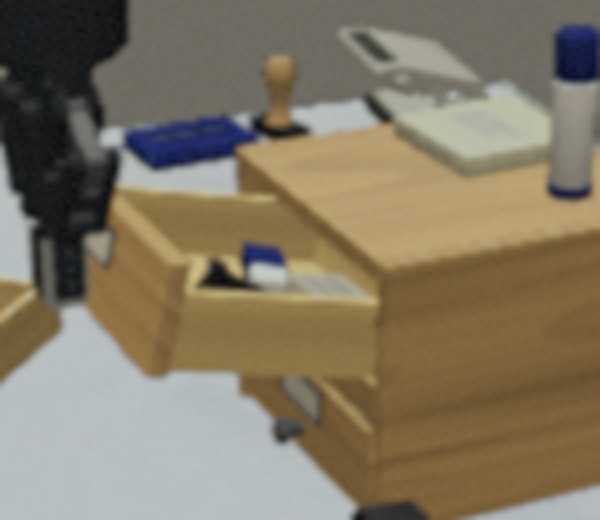

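Call:
{"op": "servo_tool", "data": {"plan": [[1, 0.05, 0, -0.012, 0], [1, 0.05, 0, -0.012, 0], [1, 0, 0, 0, 0], [1, 0.053, 0, 0.147, 0], [1, 0.047, 0, 0.147, 0], [1, 0.04, 0, 0.147, 0], [1, 0, 0, 0, 0]]}}

```text
t: 10.47
ee_pos: [496.9, -56.2, 126.9]
eef_rot: [-0.046, 0.999, 0.0, -0.001]
contact_force: [1.4, -0.0, -1.3]
opening: 12.4
```

```bash
python3 -c "
from h import *
st()
from plant import snapshot
s=snapshot('side');tilt(s)
"
```

```text
t 10.47 s 489.7 d -101.3 z 126.9 | F s 1.4 d -0.1 z -1.3 | open 12.4 jawyaw-err 0.000 tilt 0.001 M [-0.06 -0.31  0.02]
lo [501.5        105.96885515] [627.5         87.69906312]
lo tilt 0.13217520884257586 z at sill 85.53480539401524
hi [501.5        122.29425139] [627.5        126.45211197]
hi tilt 0.14253841163182274 z at sill 124.45421267026613
```

Call:
{"op": "servo_tool", "data": {"plan": [[1, 0.035, 0, 0.14, 0], [1, 0.03, 0, 0.14, 0], [1, 0.03, 0, 0.14, 0], [1, 0.023, 0, 0.14, 0], [1, 0.015, 0, 0.14, 0], [1, 0, 0, 0, 0]]}}

```text
t: 11.02
ee_pos: [493.2, -56.5, 106.2]
eef_rot: [-0.046, 0.999, 0.0, -0.0]
contact_force: [0.6, 0.2, -1.3]
opening: 12.3
```

```bash
python3 -c "
from h import *
st()
from plant import snapshot
s=snapshot('side');tilt(s)
cv2.imwrite('pics/s8.png',cv2.resize(s['img'][130:260,180:330],None,fx=4,fy=4,interpolation=cv2.INTER_CUBIC))
"
```

```text
t 11.02 s 486.0 d -101.4 z 106.2 | F s 0.6 d 0.1 z -1.3 | open 12.3 jawyaw-err 0.000 tilt 0.001 M [ 0.01 -0.06 -0.04]
lo [498.5         86.93874868] [627.5         88.15405374]
lo tilt 0.002287447863554379 z at sill 85.22480231445724
hi [498.5        142.74963638] [627.5        123.56728116]
hi tilt 0.00639492586182835 z at sill 124.49940892400511
```

View pics/s8.png

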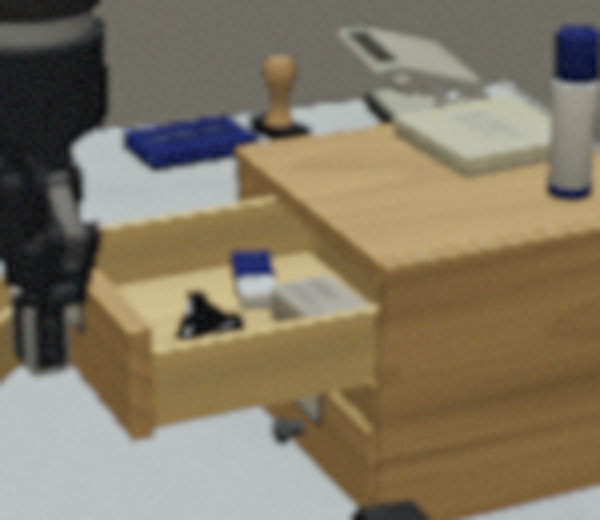

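The drawer is level and past the catch, with the inner face about 120 mm out and the tail about 40 mm inside the mouth. A downward tool can't hold it level by the knob once it's free. So I'll park it nose-down against the bay's top edge and regrip on the panel's upper edge.

Call:
{"op": "servo_tool", "data": {"plan": [[1, -0.06, 0, 0, 0], [1, -0.09, 0, 0, 0], [1, -0.08, 0, 0, 0], [1, 0, 0, 0.07, 0], [1, 0, 0, 0.08, 0], [1, 0.01, 0, 0.08, 0], [1, 0, 0, 0, 0]]}}

```text
t: 11.65
ee_pos: [500.5, -56.0, 100.5]
eef_rot: [-0.046, 0.999, -0.0, 0.001]
contact_force: [-3.2, -0.6, 5.0]
opening: 12.3
```

```bash
python3 -c "
from h import *
st()
from plant import snapshot
s=snapshot('side');tilt(s)
"
```

```text
t 11.65 s 493.3 d -101.5 z 100.5 | F s -3.2 d -0.3 z 5.0 | open 12.3 jawyaw-err 0.000 tilt 0.001 M [-0.06  0.04  0.03]
lo [504.5        121.62286923] [627.5         85.72458425]
lo tilt -0.043892048407418026 z at sill 85.97637563160578
hi [504.5        134.71422635] [627.5        122.39943068]
hi tilt -0.04773203425091446 z at sill 126.12801912087087
```

Call:
{"op": "servo_tool", "data": {"plan": [[1, 0, 0, -0.06, 0], [1, 0, 0, -0.02, 0]]}}

```text
t: 11.87
ee_pos: [500.8, -56.0, 102.9]
eef_rot: [-0.046, 0.999, 0.0, 0.001]
contact_force: [2.3, 0.1, -1.6]
opening: 12.3
```

```bash
python3 -c "
from h import *
st()
from plant import snapshot
s=snapshot('side');tilt(s)
cv2.imwrite('pics/s9.png',cv2.resize(s['img'][130:260,180:330],None,fx=4,fy=4,interpolation=cv2.INTER_CUBIC))
"
```

```text
t 11.87 s 493.6 d -101.5 z 102.9 | F s 2.3 d -0.1 z -1.6 | open 12.3 jawyaw-err 0.000 tilt 0.001 M [ 0.04 -0.33  0.05]
lo [507.5         83.93135287] [627.5         74.40232197]
lo tilt -0.029483850887172442 z at sill 85.96726258919821
hi [507.5        141.04988748] [627.5        122.11622753]
hi tilt -0.01632980252335151 z at sill 124.66675103713256
```

View pics/s9.png

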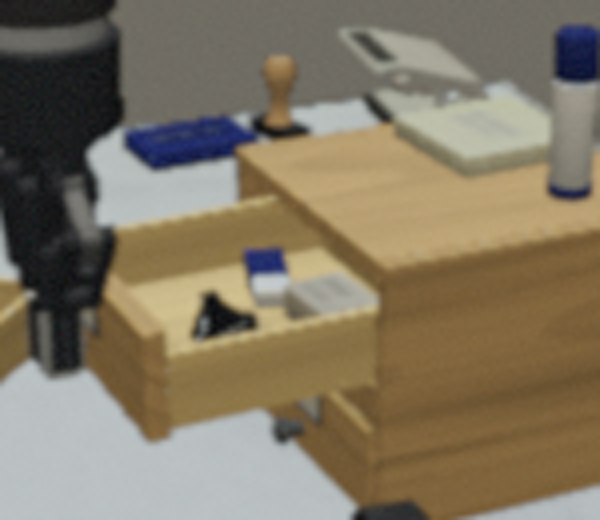

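Call:
{"op": "servo_tool", "data": {"plan": [[1, 0, 0, 0.03, 0], [1, 0, 0, 0, 0]]}}

```text
t: 12.08
ee_pos: [500.6, -55.9, 101.6]
eef_rot: [-0.046, 0.999, 0.0, 0.0]
contact_force: [2.0, 0.6, -0.5]
opening: 12.5
```

```bash
python3 -c "
from h import *
st()"
```

```text
t 12.08 s 493.3 d -101.4 z 101.6 | F s 2.1 d 0.4 z -0.5 | open 12.5 jawyaw-err 0.000 tilt 0.001 M [ 0.09 -0.51  0.01]
```

Call:
{"op": "servo_tool", "data": {"plan": [[0.5, 0, 0, 0, 0], [0.5, 0, 0, 0, 0], [0.5, 0, 0, 0, 0]]}}

```text
t: 12.33
ee_pos: [499.5, -56.0, 101.3]
eef_rot: [-0.046, 0.999, -0.0, -0.001]
contact_force: [-1.7, -0.1, -0.1]
opening: 21.3
```

```bash
python3 -c "
from h import *
st()
from plant import snapshot
s=snapshot('side');tilt(s)
cv2.imwrite('pics/s10.png',cv2.resize(s['img'][130:260,180:330],None,fx=4,fy=4,interpolation=cv2.INTER_CUBIC))
"
```

```text
t 12.33 s 492.3 d -101.4 z 101.3 | F s -1.7 d 0.1 z -0.1 | open 21.3 jawyaw-err 0.000 tilt 0.002 M [-0.03  0.28  0.01]
lo [504.5         97.95851335] [627.5         79.02015181]
lo tilt -0.053098857298212336 z at sill 86.3279055331052
hi [504.5        137.85272399] [627.5        113.89471245]
hi tilt -0.04984303513833568 z at sill 125.57369695517477
```

View pics/s10.png

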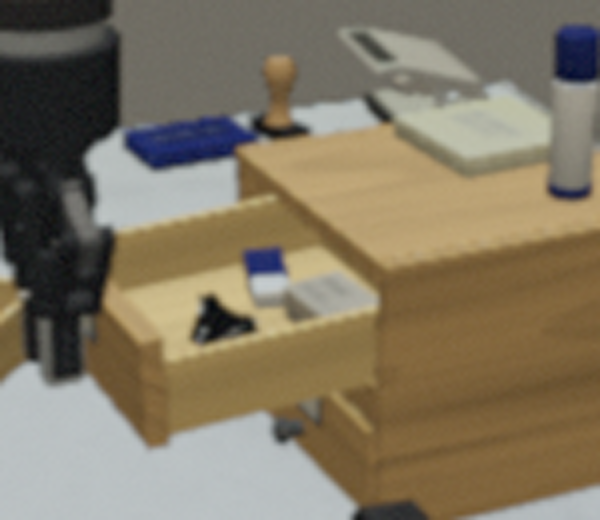

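Call:
{"op": "servo_tool", "data": {"plan": [[0.2, 0.1, 0, 0, 0], [0.2, 0.6, 0, 0, 0], [0.2, 0.9, 0, 0, 0], [0, 0.6, 0, -0.5, 0], [0, 0, 0, -1, 0], [0, 0, 0, -1, 0], [0, 0, 0, -0.5, 0], [0, 0, 0, 0, 0]]}}

```text
t: 13.05
ee_pos: [436.2, -62.3, 195.7]
eef_rot: [-0.046, 0.999, -0.001, 0.003]
contact_force: [-0.5, -0.3, 0.1]
opening: 42.6
```

```bash
python3 -c "
from h import *
st()
from plant import snapshot
s=snapshot('side');tilt(s);np.savez('s11.npz',**s)
cv2.imwrite('pics/s11.png',cv2.resize(s['img'][100:260,130:330],None,fx=4,fy=3.7,interpolation=cv2.INTER_CUBIC))
W=cloud(s);S=W[...,:2]@u_;D=W[...,:2]@v_;Z=W[...,2]
h=cv2.cvtColor(s['img'],cv2.COLOR_BGR2HSV);V=s['img'].max(2)
ins=(S>505)&(S<632)&(D>-178)&(D<-25)&(Z>85)&(Z<118)
for n,m in(('black',ins&(V<70)),('blue',ins&(h[...,0]>100)&(h[...,0]<135)&(h[...,1]>120)),('white',ins&(h[...,1]<50)&(V>110))):
    print(n,m.sum(),*(np.round(np.nanpercentile(a[m],[3,50,97])) for a in(S,D,Z)) if m.any() else '')
m=(Z>130)&(Z<148)&(S>480)&(S<530)&(D>-195)&(D<-10)
for d in range(-195,-10,12):
    k=m&(D>=d)&(D<d+12)
    if k.sum()>3: print('panel',d,k.sum(),np.round([S[k].min(),S[k].max(),Z[k].max(),np.median(Z[k])],1))
"
```

```text
t 13.05 s 428.7 d -101.9 z 195.7 | F s -0.6 d -0.3 z 0.1 | open 42.6 jawyaw-err -0.000 tilt 0.007 M [ 0.02 -0.   -0.02]
lo [504.5         98.79769193] [627.5         85.14860971]
lo tilt -0.08509867729764295 z at sill 86.34620810089592
hi [504.5        132.62994032] [627.5        124.01672078]
hi tilt -0.0872741942925369 z at sill 126.30666951274203
black 88 [566. 573. 584.] [-141. -120. -106.] [ 90. 101. 109.]
blue 34 [617. 625. 631.] [-71. -60. -45.] [100. 101. 104.]
white 157 [540. 619. 631.] [-143. -106.  -27.] [ 91. 107. 116.]
panel -195 18 [503.1 514.4 133.8 131.3]
panel -183 19 [503.9 513.8 133.6 131.8]
panel -171 19 [503.5 513.9 133.2 132. ]
panel -159 18 [503.4 512.7 134.4 132.4]
panel -147 15 [503.1 514.8 132.9 131.8]
panel -135 19 [503.  514.7 132.9 131.9]
panel -123 16 [504.2 514.4 133.9 132.7]
panel -111 17 [502.9 513.5 133.  132. ]
panel -99 15 [502.4 513.1 133.  132. ]
panel -87 14 [503.1 513.2 133.8 132.4]
panel -75 13 [503.1 513.6 132.9 131.9]
panel -63 18 [502.7 513.9 133.3 131.9]
panel -51 15 [502.5 513.8 133.5 132.1]
panel -39 13 [502.5 513.3 133.1 131.7]
panel -27 11 [503.1 513.3 133.3 131.9]
```

View pics/s11.png

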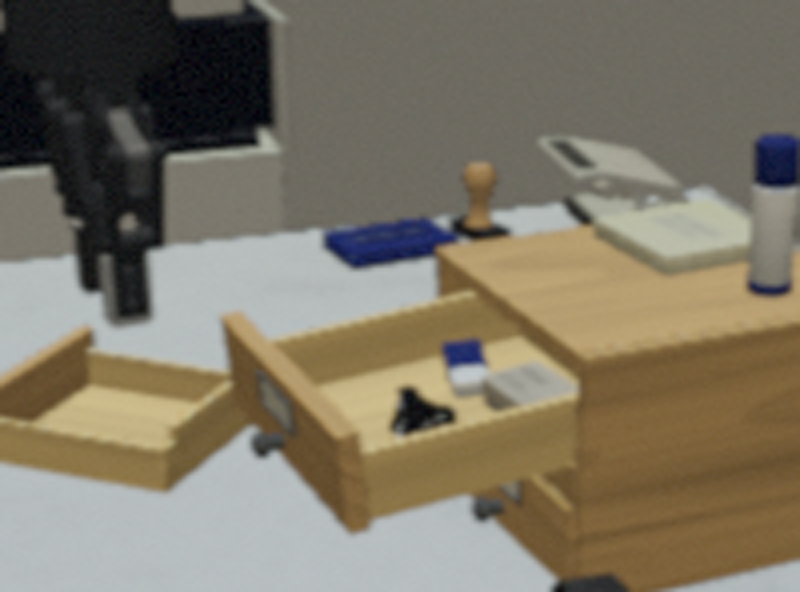

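```bash
python3 -c "
from h import *
from plant import sensors
print(sensors.get_state()['joints']);st()
t=dict(np.load('top0.npz'));W=cloud(t);S=W[...,:2]@u_;D=W[...,:2]@v_;Z=W[...,2]
m=(Z>8)&(Z<70);vv,uu=np.indices(m.shape)
k=m&(uu>160)&(uu<245)&(vv>225)&(vv<305);print('tray S',S[k].min(),S[k].max(),'D',D[k].min(),D[k].max())
k=m&(uu>328)&(uu<395)&(vv>190)&(vv<216);print('stapler S',S[k].min(),S[k].max(),'D',D[k].min(),D[k].max())
"
```

```text
[-1.41907386e-01 -3.20930779e-02 -3.25587341e-01  1.27288827e+00
  8.41698696e-05 -2.33286508e-01]
t 13.10 s 428.1 d -101.7 z 193.6 | F s 0.7 d -0.3 z -0.5 | open 42.5 jawyaw-err -0.000 tilt 0.004 M [-0.   -0.01 -0.07]
tray S 388.31697508304376 566.0301828159331 D 28.791164889854773 205.27309878053046
stapler S 582.88565670977 637.3209060424714 D -354.3374954502384 -207.06862108852366
```

Call:
{"op": "servo_tool", "data": {"plan": [[0, 0, 0, 0, 0.0192], [0, 0, 0, 0, 0.0192], [0, 0, 0, 0, 0.0192], [0, 0, 0, 0, 0.0192], [0, 0, 0, 0, 0.0192], [0, 0, 0, 0, 0.0192], [0, 0, 0, 0, 0.0192], [0, 0, 0, 0, 0.0192], [0, 0, 0, 0, 0.0192], [0, 0, 0, 0, 0.0192]]}}

```text
t: 13.93
ee_pos: [433.8, -61.9, 190.2]
eef_rot: [0.532, 0.847, -0.0, -0.001]
contact_force: [-0.2, 0.2, -0.3]
opening: 42.2
```

Call:
{"op": "servo_tool", "data": {"plan": [[0, 0, 0, 0, 0.0193], [0, 0, 0, 0, 0.0193], [0, 0, 0, 0, 0.0194], [0, 0, 0.5, 0, 0], [0, 0, 0.9, 0, 0], [0, 0, 0.8, 0, 0], [0, 0, 0.4, 0, 0], [0, 0, 0, 0, 0]]}}

```text
t: 14.6
ee_pos: [513.4, -54.6, 189.9]
eef_rot: [0.674, 0.739, -0.001, -0.001]
contact_force: [-0.4, 0.1, -1.0]
opening: 43.0
```

```bash
python3 -c "
from h import *
st()"
```

```text
t 14.60 s 506.3 d -101.3 z 189.9 | F s -0.4 d 0.1 z -1.0 | open 43.0 jawyaw-err -1.570 tilt 0.002 M [-0.01  0.05  0.  ]
```

Call:
{"op": "servo_tool", "data": {"plan": [[0, 0, 0.1, 0.4, 0], [0, 0, 0, 0.6, 0], [0, 0, 0, 0.6, 0], [0, 0, 0, 0.4, 0], [0, 0, 0, 0.3, 0], [0, 0, 0, 0, 0]]}}

```text
t: 15.1
ee_pos: [512.9, -54.5, 120.4]
eef_rot: [0.674, 0.739, -0.001, -0.002]
contact_force: [0.1, -0.7, -0.2]
opening: 42.5
```

```bash
python3 -c "
from h import *
st()
from plant import snapshot
s=snapshot('side');tilt(s)
cv2.imwrite('pics/s12.png',cv2.resize(s['img'][100:260,130:330],None,fx=4,fy=3.7,interpolation=cv2.INTER_CUBIC))
"
```

```text
t 15.10 s 505.8 d -101.1 z 120.4 | F s 0.1 d -0.7 z -0.2 | open 42.5 jawyaw-err -1.571 tilt 0.004 M [-0.04  0.05  0.01]
lo [504.5         97.51218696] [627.5         61.41419929]
lo tilt -0.07889806864443898 z at sill 86.0832102358421
hi [504.5        132.16789962] [627.5        123.77654723]
hi tilt -0.08980893466923688 z at sill 126.68274568357091
```

View pics/s12.png

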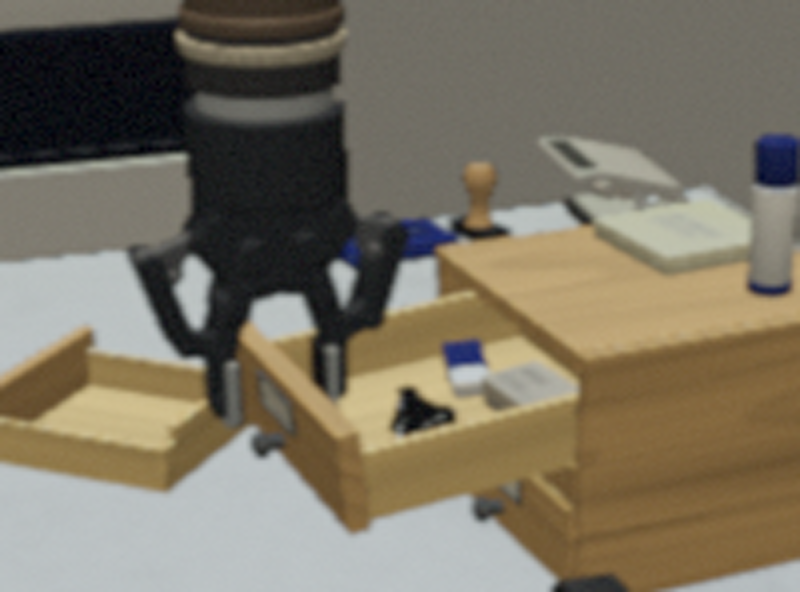

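Call:
{"op": "servo_tool", "data": {"plan": [[0.3, 0, 0, 0, 0], [0.3, 0, 0, 0, 0], [0.3, 0, 0, 0, 0]], "force": 20}}

```text
t: 15.4
ee_pos: [515.6, -54.7, 123.7]
eef_rot: [0.674, 0.739, 0.0, 0.001]
contact_force: [0.6, 0.4, -0.8]
opening: 29.7
```

```bash
python3 -c "
from h import *
st()"
```

```text
t 15.40 s 508.5 d -101.6 z 123.7 | F s 0.6 d 0.3 z -0.8 | open 29.7 jawyaw-err -1.571 tilt 0.002 M [-0.01 -0.    0.  ]
```

Call:
{"op": "servo_tool", "data": {"plan": [[0.4, 0, 0.03, 0.1, 0], [0.4, 0, 0, 0, 0], [0.6, 0, 0, 0, 0], [0.8, 0, 0, 0, 0], [1, 0, 0, 0, 0], [1, 0, 0, 0, 0], [1, 0, 0, 0, 0]]}}

```text
t: 15.98
ee_pos: [516.5, -54.5, 120.3]
eef_rot: [0.674, 0.739, 0.0, 0.0]
contact_force: [0.7, -0.2, 3.0]
opening: 13.4
```

```bash
python3 -c "
from h import *
st()
from plant import snapshot
s=snapshot('side');tilt(s)"
```

```text
t 15.98 s 509.4 d -101.5 z 120.3 | F s 0.7 d -0.3 z 3.0 | open 13.4 jawyaw-err -1.571 tilt 0.001 M [ 0.05 -0.49  0.  ]
lo [501.5        115.55135363] [627.5         85.87255099]
lo tilt -0.07869453422337927 z at sill 86.19893028609182
hi [501.5        132.40519745] [627.5        123.71929911]
hi tilt -0.08591336907148783 z at sill 126.31783502947124
```

Call:
{"op": "servo_tool", "data": {"plan": [[1, 0, 0.018, -0.06, 0], [1, 0, 0.018, -0.06, 0], [1, 0, 0.018, -0.06, 0], [1, 0, 0, 0, 0]]}}

```text
t: 16.37
ee_pos: [518.0, -54.4, 125.5]
eef_rot: [0.674, 0.739, 0.0, 0.0]
contact_force: [2.0, 1.1, 0.5]
opening: 12.7
```

```bash
python3 -c "
from h import *
st()
from plant import snapshot
s=snapshot('side');tilt(s)"
```

```text
t 16.37 s 510.8 d -101.5 z 125.5 | F s 2.1 d 0.9 z 0.5 | open 12.7 jawyaw-err -1.571 tilt 0.001 M [ 0.09 -0.7   0.03]
lo [504.5         84.00532803] [627.5         68.12770599]
lo tilt -0.042786912767663464 z at sill 86.27543327506848
hi [504.5        137.36666048] [627.5        125.40824248]
hi tilt -0.0425695204698185 z at sill 125.49293259945415
```

Levelling is going well (−0.086 to −0.043 rad). I'll do the second half, then hold and firm up the grip.

Call:
{"op": "servo_tool", "data": {"plan": [[1, 0, 0.015, -0.06, 0], [1, 0, 0.015, -0.06, 0], [1, 0, 0.015, -0.05, 0], [1, 0, 0, 0, 0], [1, 0, 0, 0, 0]]}}

```text
t: 16.83
ee_pos: [518.2, -54.3, 129.7]
eef_rot: [0.674, 0.739, -0.001, -0.001]
contact_force: [-0.1, 0.4, -0.0]
opening: 11.7
```

```bash
python3 -c "
from h import *
st()
from plant import snapshot
s=snapshot('side');tilt(s)"
```

```text
t 16.83 s 511.1 d -101.4 z 129.7 | F s -0.1 d 0.4 z -0.0 | open 11.7 jawyaw-err -1.571 tilt 0.002 M [-0.02  0.07  0.02]
lo [504.5         84.15142316] [627.5         67.67130518]
lo tilt -0.0038688669039117314 z at sill 85.55818677262903
hi [504.5        141.91777957] [627.5        124.24746918]
hi tilt -0.0009503871012076576 z at sill 124.60398686198485
```

Call:
{"op": "servo_tool", "data": {"plan": [[1, 0, 0, 0, 0], [1, 0, 0, 0, 0], [1, 0, 0, 0, 0]], "force": 100}}

```text
t: 17.13
ee_pos: [518.3, -54.3, 129.9]
eef_rot: [0.674, 0.739, -0.0, -0.0]
contact_force: [-1.8, 0.4, -0.3]
opening: 10.3
```

```bash
python3 -c "
from h import *
st()"
```

```text
t 17.13 s 511.2 d -101.4 z 129.9 | F s -1.7 d 0.5 z -0.3 | open 10.3 jawyaw-err -1.571 tilt 0.001 M [-0.01  0.38 -0.04]
```

Call:
{"op": "servo_tool", "data": {"plan": [[1, 0, 0, -0.03, 0], [1, 0, 0, -0.02, 0], [1, 0, 0, 0, 0], [1, 0, 0, 0, 0]]}}

```text
t: 17.47
ee_pos: [518.9, -54.2, 131.5]
eef_rot: [0.674, 0.739, -0.0, -0.0]
contact_force: [0.8, -0.3, -3.4]
opening: 10.3
```

```bash
python3 -c "
from h import *
st()
from plant import snapshot
s=snapshot('side');tilt(s)"
```

```text
t 17.47 s 511.8 d -101.4 z 131.5 | F s 0.8 d -0.3 z -3.4 | open 10.3 jawyaw-err -1.571 tilt 0.000 M [-0.01  0.37  0.05]
lo [504.5         89.40444204] [627.5        88.1107927]
lo tilt -0.007383868952549008 z at sill 86.94738789724387
hi [504.5        143.70981058] [627.5        117.63758001]
hi tilt -0.00307214706169076 z at sill 126.00890070643172
```

The drawer's weight is on the grip and it's level. Now I'll draw it out level.

Call:
{"op": "servo_tool", "data": {"plan": [[1, 0, -0.06, 0, 0], [1, 0, -0.12, 0, 0], [1, 0, -0.15, 0, 0], [1, 0, -0.15, 0, 0], [1, 0, -0.12, 0, 0], [1, 0, -0.06, 0, 0], [1, 0, 0, 0, 0]]}}

```text
t: 18.1
ee_pos: [498.7, -56.1, 131.9]
eef_rot: [0.674, 0.739, 0.0, 0.0]
contact_force: [-0.3, 0.8, -3.4]
opening: 10.4
```

```bash
python3 -c "
from h import *
st()
from plant import snapshot
s=snapshot('side');tilt(s)"
```

```text
t 18.10 s 491.5 d -101.4 z 131.9 | F s -0.3 d 0.8 z -3.4 | open 10.4 jawyaw-err -1.571 tilt 0.000 M [-0.01  0.31  0.02]
lo [483.5         90.39545705] [627.5         74.25911364]
lo tilt -0.0032530680898421177 z at sill 86.77349018898003
hi [483.5        143.20168095] [627.5        126.06226556]
hi tilt -0.0013859622728109413 z at sill 126.41057194693123
```

Call:
{"op": "servo_tool", "data": {"plan": [[1, 0, -0.1, 0, 0], [1, 0, -0.2, 0, 0], [1, 0, -0.3, 0, 0], [1, 0, -0.4, 0, 0], [1, 0, -0.5, 0, 0], [1, 0, -0.5, 0, 0], [1, 0, -0.5, 0, 0], [1, 0, -0.4, 0, 0], [1, 0, -0.2, 0, 0], [1, 0, 0, 0, 0]]}}

```text
t: 18.98
ee_pos: [405.1, -64.6, 131.9]
eef_rot: [0.674, 0.739, -0.0, -0.0]
contact_force: [-0.2, 0.7, -3.1]
opening: 10.5
```

```bash
python3 -c "
from h import *
st()
from plant import snapshot
s=snapshot('side');tilt(s)
cv2.imwrite('pics/s13.png',cv2.resize(s['img'][100:290,110:350],None,fx=3.3,fy=3.1,interpolation=cv2.INTER_CUBIC))"
```

```text
t 18.98 s 397.5 d -101.4 z 131.9 | F s -0.1 d 0.7 z -3.1 | open 10.5 jawyaw-err -1.571 tilt 0.000 M [ 0.01  0.28 -0.01]
lo [441.5         85.28212319] [564.5        93.5368113]
lo tilt -0.006271847089083861 z at sill 87.50317899438907
hi [441.5       126.1592797] [564.5        115.18302457]
hi tilt -0.0012238793585996916 z at sill 126.51839780993575
```

View pics/s13.png

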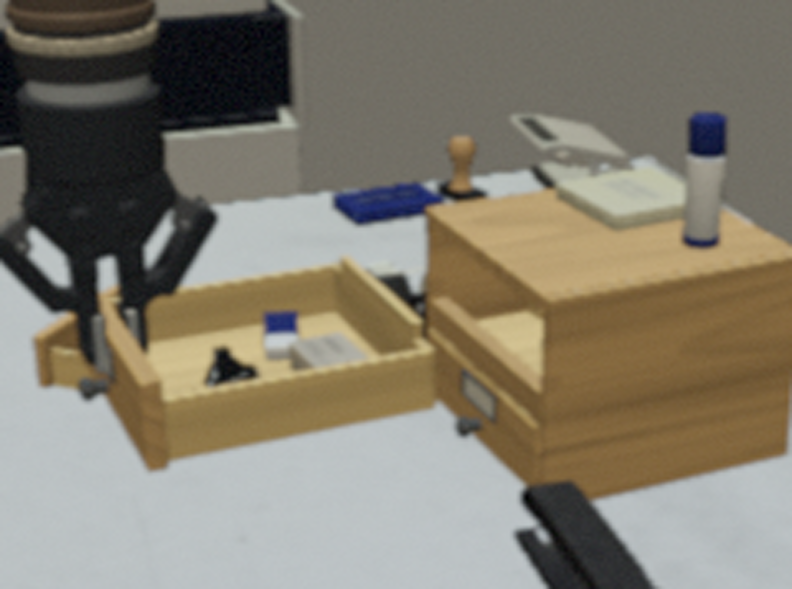

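Call:
{"op": "servo_tool", "data": {"plan": [[1, 0, 0, 0.15, 0], [1, 0, 0, 0.3, 0], [1, 0, 0, 0.4, 0], [1, 0, 0, 0.4, 0], [1, 0, 0, 0.4, 0], [1, 0, 0, 0.4, 0], [1, 0, 0, 0.3, 0], [1, 0, 0, 0.15, 0], [1, 0, 0, 0, 0], [1, 0, 0, 0, 0]]}}

```text
t: 19.87
ee_pos: [406.8, -64.6, 56.6]
eef_rot: [0.674, 0.739, -0.0, -0.0]
contact_force: [0.6, 0.5, -3.5]
opening: 10.4
```

```bash
python3 -c "
from h import *
st()"
```

```text
t 19.87 s 399.2 d -101.4 z 56.6 | F s 0.7 d 0.5 z -3.5 | open 10.4 jawyaw-err -1.571 tilt 0.000 M [-0.01  0.29  0.04]
```

Call:
{"op": "servo_tool", "data": {"plan": [[1, 0, 0, 0.1, 0], [1, 0, 0, 0.1, 0], [1, 0, 0, 0.08, 0], [1, 0, 0, 0.03, 0], [1, 0, 0, 0, 0], [1, 0, 0, 0, 0]]}}

```text
t: 20.37
ee_pos: [406.7, -64.6, 47.5]
eef_rot: [0.674, 0.739, 0.0, 0.0]
contact_force: [1.2, 0.7, -2.8]
opening: 10.6
```

```bash
python3 -c "
from h import *
st()"
```

```text
t 20.37 s 399.0 d -101.5 z 47.5 | F s 1.2 d 0.6 z -2.8 | open 10.6 jawyaw-err -1.571 tilt 0.000 M [ 0.05  0.34 -0.  ]
```

Call:
{"op": "servo_tool", "data": {"plan": [[1, 0, 0, 0.03, 0], [1, 0, 0, 0, 0], [1, 0, 0, 0, 0]]}}

```text
t: 20.62
ee_pos: [406.7, -64.6, 46.6]
eef_rot: [0.674, 0.739, 0.0, 0.0]
contact_force: [0.6, -0.2, -3.6]
opening: 10.6
```

```bash
python3 -c "
from h import *
st()"
```

```text
t 20.62 s 399.1 d -101.5 z 46.6 | F s 0.5 d -0.2 z -3.6 | open 10.6 jawyaw-err -1.571 tilt 0.000 M [-0.05  0.27  0.01]
```

Call:
{"op": "servo_tool", "data": {"plan": [[1, 0, 0, 0.03, 0], [1, 0, 0, 0, 0], [1, 0, 0, 0, 0]]}}

```text
t: 20.87
ee_pos: [406.8, -64.6, 46.2]
eef_rot: [0.674, 0.739, 0.0, 0.0]
contact_force: [-1.9, -0.5, 5.6]
opening: 10.2
```

```bash
python3 -c "
from h import *
st()"
```

```text
t 20.87 s 399.2 d -101.5 z 46.2 | F s -2.0 d -0.3 z 5.6 | open 10.2 jawyaw-err -1.571 tilt 0.001 M [ 0.06  0.78 -0.07]
```

Touchdown: Fz goes from −3.6 to +5.6. I'll release, lift clear and retreat.

Call:
{"op": "servo_tool", "data": {"plan": [[1, 0, 0, -0.015, 0], [0.6, 0, 0, 0, 0], [0.4, 0, 0, 0, 0], [0.4, 0, 0, 0, 0], [0.4, 0, 0, 0, 0]], "force": 30}}

```text
t: 21.28
ee_pos: [407.0, -64.6, 46.2]
eef_rot: [0.674, 0.739, 0.0, 0.0]
contact_force: [-0.3, -0.5, -0.1]
opening: 25.5
```

```bash
python3 -c "
from h import *
st()"
```

```text
t 21.28 s 399.4 d -101.5 z 46.2 | F s -0.4 d -0.5 z -0.1 | open 25.5 jawyaw-err -1.571 tilt 0.001 M [0.06 0.05 0.03]
```

Call:
{"op": "servo_tool", "data": {"plan": [[0.4, 0, 0, -0.2, 0], [0.4, 0, 0, -0.5, 0], [0.4, 0, 0, -0.9, 0], [0.4, 0, 0, -0.9, 0], [0.4, 0, 0, -0.9, 0], [0.4, 0, 0, -0.9, 0], [0.4, 0.7, 0, -0.3, 0], [0.4, 0.9, 0, 0, 0], [0.4, 0.9, 0, 0, 0], [0.4, 0.9, 0, 0, 0]]}}

```text
t: 22.12
ee_pos: [397.4, 37.9, 185.1]
eef_rot: [0.674, 0.738, 0.001, 0.001]
contact_force: [1.1, 0.9, -0.6]
opening: 25.8
```

Call:
{"op": "servo_tool", "data": {"plan": [[0.4, 0.9, 0, 0, 0], [0.4, 0.9, 0, 0, 0], [0.4, 0.9, 0, 0, 0], [0.4, 0.9, 0, 0, 0], [0.4, 0.9, 0, 0, 0], [0.4, 0.9, 0, 0, 0], [0.4, 0.5, 0, 0, 0], [0.4, 0, 0, 0, 0], [0.4, 0, 0, 0, 0]]}}

```text
t: 22.87
ee_pos: [381.0, 213.7, 184.3]
eef_rot: [0.673, 0.739, -0.0, 0.0]
contact_force: [-0.3, 0.1, -0.7]
opening: 25.6
```

```bash
python3 -c "
from h import *
st()
from plant import snapshot
s=snapshot('side');t=snapshot('top');np.savez('tE.npz',**t)
W=cloud(t);S=W[...,:2]@u_;D=W[...,:2]@v_;Z=W[...,2]
m=(Z>50)&(Z<66)&(S>370)&(S<420)&(D>-200)&(D<0);print('panel top',m.sum(),cv2.minAreaRect(W[m][:,:2].astype(np.float32)),np.median(Z[m]))
for lo,hi in((-200,-140),(-140,-70),(-70,-10)):
  k=m&(D>lo)&(D<hi);print(np.median(Z[k]))
m=(Z>33)&(Z<47)&(S>410)&(S<600)&(D>-190)&(D<-15);
a=m&(S<470);b=m&(S>500);print('side top z front/back',np.median(Z[a]),np.median(Z[b]),S[m].max())
t0=dict(np.load('top0.npz'));d=cv2.absdiff(t['img'],t0['img']).max(2);cv2.imwrite('pics/diff.png',d)
cv2.imwrite('pics/tE.png',t['img']);cv2.imwrite('pics/sE.png',cv2.resize(s['img'][100:384,60:440],None,fx=2,fy=2,interpolation=cv2.INTER_CUBIC))"
```

```text
t 22.87 s 398.9 d 178.0 z 184.3 | F s -0.3 d 0.1 z -0.7 | open 25.6 jawyaw-err -1.569 tilt 0.000 M [-0.03 -0.04 -0.04]
panel top 405 ((409.1334228515625, -64.4766845703125), (12.807180404663086, 170.83642578125), 5.219278812408447) 56.93423642207076
56.8511995967818
57.12127164874467
56.92270884940568
side top z front/back 38.8777187025077 39.38228114546649 567.4079172770513
```

View pics/tE.png

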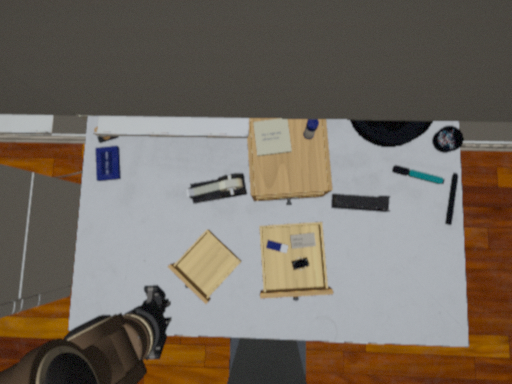

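View pics/sE.png

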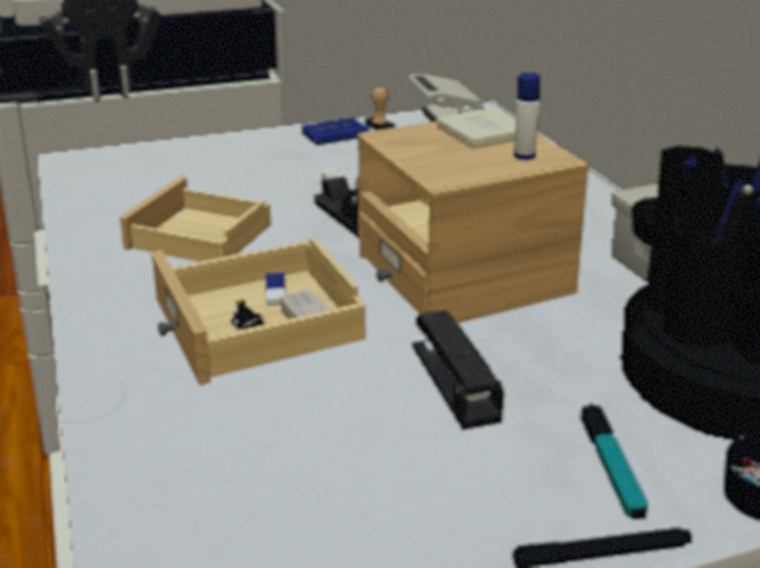

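View pics/diff.png

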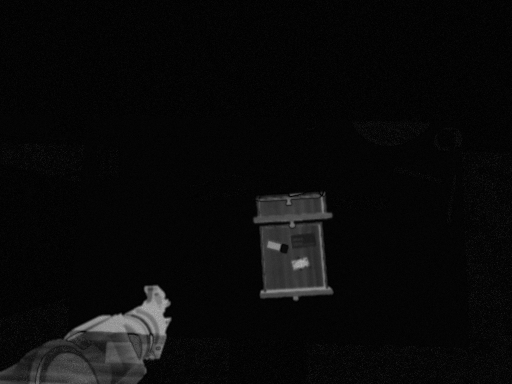

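The drawer is flat on the desk: the panel top is at z≈57, and the rim is within 0.5 mm front to back. Its tail is about 64 mm clear of the unit, and the eraser (277,246), carton (302,240) and clip (300,263) are inside it. The difference image shows no change at any bystander, so I'll hand the job in.

```bash
python3 -c "
from plant import env
print(env.job_done())"
```

```text
the job is handed in; nothing more can be done
None
```

The drawer is out of the unit and sitting level on the desk, with the carton, eraser and clip still in it. I handed the job in at about 23 s of the 54 s allowed.

**What I did:** I held the knob lightly and drew the drawer until the catch showed (about 91 mm out, force rising from 2 to 5 N). I then tipped it 0.24 rad about the sill and slid it along its underside past the catch. This tool can't tilt or hold the drawer level by the knob, so I leveled it before the tail was over the sill, not after. I then let it rest nose-down in the bay mouth, pinched the panel's upper edge, leveled it, drew it out and set it down.

**Last checks:**
- **Level:** the panel top is at z≈57 mm (58 expected), and the rim is within 0.5 mm front to back.
- **Clear of the unit:** the tail is about 64 mm from the front face, and the gripper has let go and moved away.
- **Other things:** comparing the top view before and after shows no movement of the stapler, tape dispenser, sticky pad or glue stick.

**Where the readings disagreed:**
- **Force on the unit:** while I was parking the drawer, the tool briefly read 5 N upward. By leverage that could have been roughly 16 N on the unit, close to the 18 N limit; I backed off at once. I could not measure that contact force directly.
- **Tilt when parked:** it first settled at about 0.05 rad nose-down. Once the gripper let go, it rested at about 0.086 rad.
- **Grip opening:** it read about 12 mm on the 15 mm knob, but the grip held.

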